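# Clear the glass cover, slip the sagging bolt and hold the guard gate ajar

## Task

The small green glass dial cover with the brass rim stands in the way of the yellow guard gate: set it, without dropping it, rim down and fully home in the round pocket of the blue nest and let go. Then take the chrome knob on the gate's sagging bolt, lift the bolt and keep it lifted while you draw it over the bent keeper lip, and pull the gate ajar, about 30 degrees, against its closing spring. Finish while still holding the gate there by that knob, and leave the other things on the bench where they are.

Things in the scene. Friction and masses are not known exactly. Their poses are not given: they have to be found in the camera images.
- guard: Fixed grey fence 270 mm wide (its y) and 220 mm deep (its x) round a meter on a test stand; its place and yaw vary. Origin on the bench in the middle of the front, in the plane of the closed gate; its -x points outwards, to the robot's side, its +y along the gate towards the hinge. Fence 135 mm high. The brass keeper stands on the post at y -101 to -137 mm: bent lip at y -102 to -112 mm, top at height 165 mm, and two cheeks to 192 mm high that trap the bolt's nose crosswise
- gate_hinge (a point): Point on the gate's vertical hinge axis, at guard x 0, y +120 mm, height 172 mm (the height of the bolt's axis)
- gate (a joint): Opening angle of the yellow barred gate, rad: 0 closed (the start), grows as its free end swings out to the guard's -x (robot's side), to 1.5. The gate is 14 mm thick, reaches from the hinge 215 mm towards the guard's -y and from 18 to 156 mm high. A spring shuts it: 0.21 N m at 0, 0.36 N m at 0.5 rad, so it swings shut if released. The nose in the keeper keeps it shut
- bolt_draw (a joint): How far the bolt is drawn along the gate towards the hinge, m: 0 to 0.042; starts at 0 to 0.004, drag about 1 N. The nose meets the keeper lip at 0.005 unless lifted and is past lip and keeper from 0.024
- bolt_lift (a joint): Height of the bolt above its sagged rest, m: 0 (start) to 0.012 (stop). It must be above 0.007 for the nose to pass over the lip; the bolt weighs about 2 N and sinks by itself; past the lip it may sink again
- bolt_knob: Chrome knob of the bolt: upright cylinder 22 mm in diameter, from 26 to 58 mm above this origin, on a 10 mm stem. Origin on the bolt's axis, 172 mm above the bench when sagged, 165 mm from the hinge axis when draw is 0. Moves with the bolt and the gate, never turns in the bolt; staples on the gate reach 24 mm above the sagged bolt's axis
- dial_cover: Loose green glass dial cover with brass rim, 140 g: upright wall 53 mm in diameter (brass rim, lowest 12 mm, 54 mm) up to 32 mm, shallow glass dome above to 42 mm. Origin in the middle of the rim's underside, z up to the dome. It starts rim down on the bench in the gate's swing, 105 to 120 mm in front of the gate plane near its free end
- nest: Fixed blue plate 110 x 110 x 20 mm with a round pocket in its middle, 60 mm in diameter, 8 mm deep, with a 3 mm chamfer round its mouth. Origin in the middle of the underside
- pocket_floor (a point): Centre of the pocket's floor, 12 mm above the bench
- collar: Bystander: black iron meter base collar, 110 mm across, 40 mm high; origin under its middle
- barrel: Bystander: brass clockwork barrel, 52 mm across, 40 mm high; origin under its middle
- spare_knob: Bystander: loose chrome handle knob, 34 mm across, 40 mm high; origin under its middle
- coin_tray: Bystander: pale green enamel coin tray, 110 x 170 x 28 mm; origin under its middle
- spring_clip: Bystander: steel spring clip on a 60 x 70 mm foot gripping a 72 mm curved glass upright, 80 mm high; origin under its middle
Not all that is in view belongs to the job. There is more than one size of the dial_cover; the job needs the largest. Of the things shaped like the nest, the blue one is meant.

How it is judged (in metres and radians):
On the way, in this order (a step that is already met when the one before it is completed fails the run):
1. the cover sits rim down and home in the pocket, let go, with the gate still shut (horizontal distance between dial_cover and pocket_floor below 0.005 m and z of dial_cover in the frame of nest below 0.0145 m and angle between dial_cover's own z axis and vertical below 0.12 rad and contact force between the fingers and dial_cover below 0.05 N and value of joint gate below 0.1 rad), for 0.2 s.
2. the bolt is lifted while being drawn over the lip (value of joint bolt_lift above 0.006 m and value of joint bolt_draw above 0.008 m), for 0.04 s.
3. the bolt is drawn clear of the keeper (value of joint bolt_draw above 0.025 m), for 0.04 s.
At the end, for the whole second after the job is handed in: Gate still at 0.38 to 0.70 rad, bolt drawn 20 mm or more, fingers on the knob with over 1 N; cover untouched and at rest in the pocket, within 5 mm of its centre, underside under 2.5 mm above the pocket floor, dome up within 0.12 rad (value of joint gate between 0.38 and 0.7 rad and velocity of joint gate between -0.08 and 0.08 rad/s and value of joint bolt_draw above 0.02 m and contact force between the fingers and bolt_knob above 1 N and contact force between dial_cover and the fingers below 0.05 N and linear speed of dial_cover below 0.02 m/s and horizontal distance between dial_cover and pocket_floor below 0.005 m and z of dial_cover in the frame of nest below 0.0145 m and angle between dial_cover's own z axis and vertical below 0.12 rad); the arm keeps its last pose, push and grip.
It fails at once if the glass cover is dropped or thrown (faster than 0.6 m/s with no finger on it) (linear speed of dial_cover above 0.6 m/s and contact force between the fingers and dial_cover below 0.01 N).
It fails at once if the gate is forced open with the bolt still in the keeper (value of joint gate above 0.12 rad and value of joint bolt_draw below 0.015 m).
It fails at once if a bystander is pushed more than 20 mm (distance of any of collar, barrel, spare_knob, coin_tray, spring_clip from where it was at the start of the episode above 0.02 m).
It also fails if it takes over 58 s, if anything falls off the work surface, if the arm or the gripper's body presses on something with over 40 N, if the wrist force passes 120 N, or if a joint passes its speed limit or range.

## Robot

A 6-joint arm with a two-finger parallel gripper is mounted at the origin on the work surface. World frame = base frame: x ahead of the robot, y to its left, z up, the work surface at z = 0. Lengths are in m, angles in degrees, forces in N, time in s.
With the tool pointing down it reaches from about 0.25 to 0.725 m from the base axis. Payload 9.7 kg.
Tool frame: the origin (TCP) lies between the finger pads; the fingertips stand 17 mm ahead of it and the grasp point (between the pads) lies 2 mm behind it; z points along the fingers, y is the direction in which the jaws open and shut (so a half turn about z gives the same grasp; the last joint's range is limited). The gripper opens to 85 mm and grips with 20 to 120 N. Pads are 22 mm wide; open, the fingers measure 114 mm over their backs; the gripper's body (76 mm by 85 mm) begins 54 mm behind the grasp point. The pads swing forward as they close: fully open they stand 13 mm farther back than shut.
Start: joints at [-65.432, 4.979, 10.078, 95.1, 0, 90], TCP at [0.229, -0.5, 0.248] pointing down, gripper open.
Joint ranges: [-179.16, 179.16], [-48.56, 103.87], [-65.8, 70.77], [-126.05, 130.52], [-82.76, 87.17], [-180, 180]. Speed limits (degrees/s): [127.2, 127.2, 147.25, 180, 180, 180].

## Interface

Orientations are given as [roll, pitch, yaw] about the fixed x, y, z axes, in that order (R = Rz(yaw) Ry(pitch) Rx(roll)).
In Python, from workcell import monitor, cams, order gives the robot as it stands. The module is installed in compiled form; this text tells all that it offers.
- The arm moves only by the shell command python3 -m handwheel 'ROWS' [OPENING] [FORCE]. ROWS is JSON, a list of rows, each a list of 6 numbers: the shift along the tool's x, y, z in m, then the turn, a rotation vector about the tool's x, y, z in degrees. In form: [[tx, ty, tz, wx, wy, wz], ...]. A call has exactly 8 rows; each row shifts and turns the commanded pose from where the row before left it, along the tool's axes as they then stand; what a row does not reach is not made up. A row lasts 1/12 s, in which the tool goes at most 41.7 mm and 7.16 degrees, less where a joint would pass 70% of its speed; a pose out of reach is approached as far as the arm can. A call is refused whole if a number of a shift passes 0.0417 or a number of a turn 7.16, either way. A call with a gripper value outside its range is refused whole. OPENING is the opening, from -1 (shut) to 1 (fully open), set as the call begins (- or left out, the last holds). The fingers move at their own pace and stop on an object; FORCE is the grip in N (left out, the last holds). Time passes only in rows, so rows that do not move let the fingers close, or fill a call up. It gives the time, the measured TCP pose, the force and the opening at its end, in the units of the state.
- monitor.get_obs(): the state, without advancing time (a new reading comes with each control period).
- cams.camera(name): name is "scene" or "top" or "wrist"; returns a dict with "img" (480x640x3 uint8, red, green, blue), "depth" (480x640 float32, m along the optical axis (not along the pixel's ray), 0 where there is no reading), "fx", "fy", "cx", "cy" (pixels), "rvec" (rotation vector, rad) and "tvec" (3), from world to camera coordinates, as OpenCV has them; the wrist camera has in their place "tool_from_camera" (4x4, takes a point from camera to tool coordinates, whose origin is the TCP and whose axes are the flange's). Camera axes: x right, y down, z forward; pixel columns grow to the right and rows downward; lengths in m; the calibration is good to about 2 mm. The wrist camera is an equidistant fisheye: a pixel r from the principal point sees the ray r / f radians off the axis. A picture is of the moment at which its call begins: read the wrist's pose just before it.
- order.job_done(): hands the job in, once; it reports no verdict.
The state is a dict: "time": time; "q": joint angles; "qd": joint speeds; "joint_efforts": joint torques, N m; "ee_pos": TCP position; "tcp_rot": TCP orientation; "wrist_force": force on the tool from outside, world axes, zero at the start; "torque": the same for the moment, N m; "opening": finger opening in m.
Only numpy, scipy, OpenCV 4.12 (cv2) and the standard library are available. Lean on these libraries where they do the work, as an engineer would, in place of code of your own. Each camera call takes 0.05 s, during which the arm holds its last target. There are 200 camera calls.

## Working session

There is one attempt and no reset: what is moved stays moved. The work goes in short steps, Python scripts to look and compute and a shell command to move; the robot and the scene stay as the last step left them, time stands still between calls to the robot, and variables do not carry over. Pictures are saved under pics/ and viewed, about 8 in all and at most 12, crops included, and the job is handed in when it is done.

```bash
mkdir -p pics
cat > h.py <<'E'
import numpy as np, cv2
from workcell import monitor, cams, order
def world(c,depth=None):
    """world points per pixel from depth"""
    d=c["depth"]; v,u=np.mgrid[0:480,0:640]
    P=np.stack([(u-c["cx"])/c["fx"]*d,(v-c["cy"])/c["fy"]*d,d],-1)
    R=cv2.Rodrigues(np.array(c["rvec"],float))[0]; 
    return (P-np.array(c["tvec"]).ravel())@R
def ray(c,u,v,z):
    R=cv2.Rodrigues(np.array(c["rvec"],float))[0]; t=np.array(c["tvec"]).ravel()
    o=-R.T@t; d=R.T@np.array([(u-c["cx"])/c["fx"],(v-c["cy"])/c["fy"],1.])
    return o+d*(z-o[2])/d[2]
E
python3 - <<'E'
from h import *
import pickle
o=monitor.get_obs(); print(o)
for n in ("scene","top"):
    c=cams.camera(n); pickle.dump(c,open(n+".pkl","wb")); cv2.imwrite(f"pics/{n}0.png",c["img"][...,::-1])
    print(n,c["fx"],c["cx"],c["rvec"],c["tvec"],(c["depth"]>0).mean())
E
```

```text
{'time': 0.0, 'q': array([-6.54332967e+01,  5.00999339e+00,  1.00325237e+01,  9.50995426e+01,
        6.31979988e-04,  9.00013467e+01]), 'qd': array([ 0.02658297,  0.01742402,  0.05291066,  0.04166593,  0.04571319,
       -0.00754071]), 'joint_efforts': array([-1.56306920e-03, -5.20379806e+01,  4.64808476e+01,  1.58873422e-02,
       -8.74104467e-05,  6.65197007e-06]), 'ee_pos': array([ 0.2285752 , -0.50001194,  0.24757639]), 'tcp_rot': array([-1.79922988e+02, -6.30169270e-04,  2.45653557e+01]), 'wrist_force': array([ 0.12742337, -0.47126219, -0.21301477]), 'torque': array([ 0.00413754,  0.02418246, -0.01851112]), 'opening': 0.08532823541061686}
scene 453.2133645875867 316.9347895736048 [ 2.3666396   0.8169749  -0.28567246] [-0.39381174 -0.1040749   1.39372939] 0.9959049479166666
top 462.3279877762335 322.3699976226742 [ 2.08979143 -2.12811332  0.21820082] [0.05450839 0.48195544 1.38172795] 0.9962044270833333
```

View pics/top0.png

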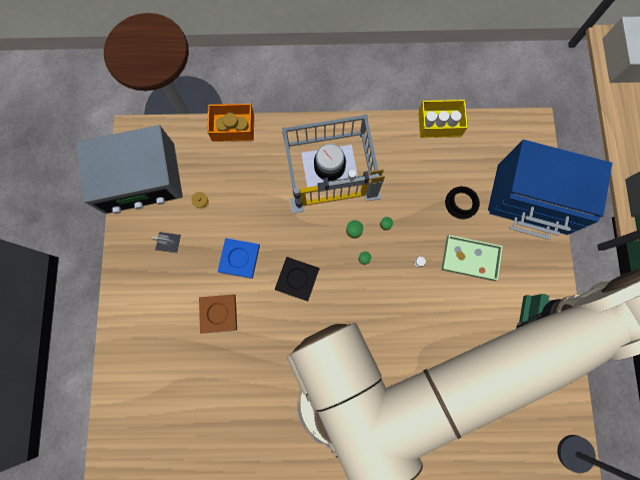

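View pics/scene0.png

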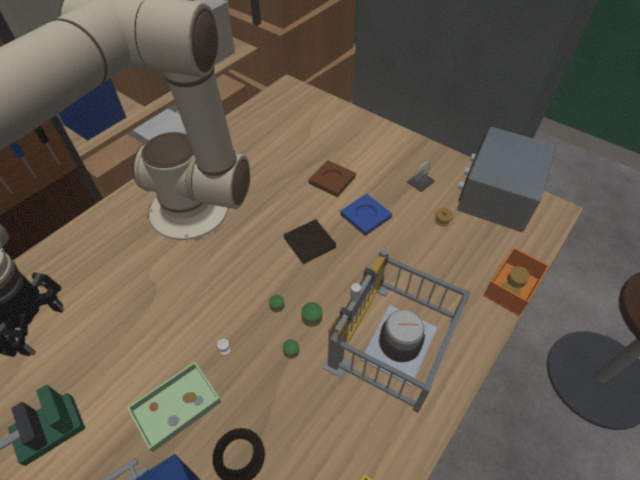

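Top view: the green covers are at (355,229), the largest, (386,223) and (365,258). The nests are blue (239,258), black (297,279) and brown (218,314). I'm choosing the cover at (355,229) and the blue nest. The gate runs from the hinge at (298,200) to the keeper at (375,187), with the knob near (352,176).

Run:
```python
from h import *
import pickle
cs={n:pickle.load(open(n+".pkl","rb")) for n in("top","scene")}
crops={"top":(280,110,120,165),"scene":(260,240,150,140)}
ims=[]
for n,c in cs.items():
    W=world(c); hsv=cv2.cvtColor(c["img"],cv2.COLOR_RGB2HSV)
    def blobs(lo,hi,amin,name):
        m=cv2.inRange(hsv,lo,hi); k,l,st,ce=cv2.connectedComponentsWithStats(m)
        for i in range(1,k):
            if st[i,4]>amin:
                p=W[l==i]
                if p[:,2].max()>0.5 or abs(p[:,1]).max()>0.8: continue
                print(n,name,ce[i].round(1),st[i,2:],"mean",p.mean(0).round(4),"min",p.min(0).round(3),"max",p.max(0).round(3))
    blobs((50,90,30),(85,255,255),60,"green"); blobs((105,150,60),(125,255,255),200,"blue"); blobs((20,170,80),(30,255,255),40,"yellow")
    # high things
    x,y,w,h=crops[n]; sub=W[y:y+h,x:x+w]
    m=(sub[...,2]>0.2)
    vs,us=np.nonzero(m); print(n,"z>.2",len(us), sub[m].mean(0) if len(us) else None, (us.min()+x,us.max()+x,vs.min()+y,vs.max()+y) if len(us) else None)
    ims.append(cv2.resize(c["img"][y:y+h,x:x+w,::-1],(400,int(400*h/w)),interpolation=cv2.INTER_CUBIC)[:550])
    # blue contour
    m=cv2.inRange(hsv,(105,150,60),(125,255,255))
    for cc in cv2.findContours(m,cv2.RETR_EXTERNAL,2)[0]:
        r=cv2.minAreaRect(cc)
        if 600<cv2.contourArea(cc)<3000: print("rect",r, ray(c,*r[0],0.02))
H=max(i.shape[0] for i in ims)
cv2.imwrite("pics/crop1.png",np.hstack([cv2.copyMakeBorder(i,0,H-i.shape[0],0,0,0) for i in ims]))
```

```text
top green [386.3 222.6] [ 12  12 118] mean [ 0.5443 -0.1584  0.0273] min [ 0.526 -0.177 -0.001] max [ 0.571 -0.142  0.038]
top green [532.6 306. ] [ 30  28 517] mean [ 0.2715 -0.5779  0.0585] min [ 0.221 -0.645  0.006] max [ 0.306 -0.454  0.364]
top z>.2 153 [0.39866713 0.00329066 0.86566677] (np.int64(280), np.int64(395), np.int64(110), np.int64(273))
rect ((238.1024169921875, 257.52197265625), (34.92151641845703, 35.06120681762695), 12.094757080078125) [0.44183149 0.3118537  0.02      ]
scene green [310.8 308.4] [14 13 62] mean [ 0.528  -0.0587  0.041 ] min [ 0.511 -0.074  0.037] max [ 0.543 -0.042  0.046]
scene z>.2 246 [ 0.7479432  -0.23678108  0.56934571] (np.int64(261), np.int64(407), np.int64(240), np.int64(375))
rect ((365.75, 212.24998474121094), (32.52690887451172, 28.991374969482422), 45.0) [0.44526054 0.30719249 0.02      ]
```

View pics/crop1.png

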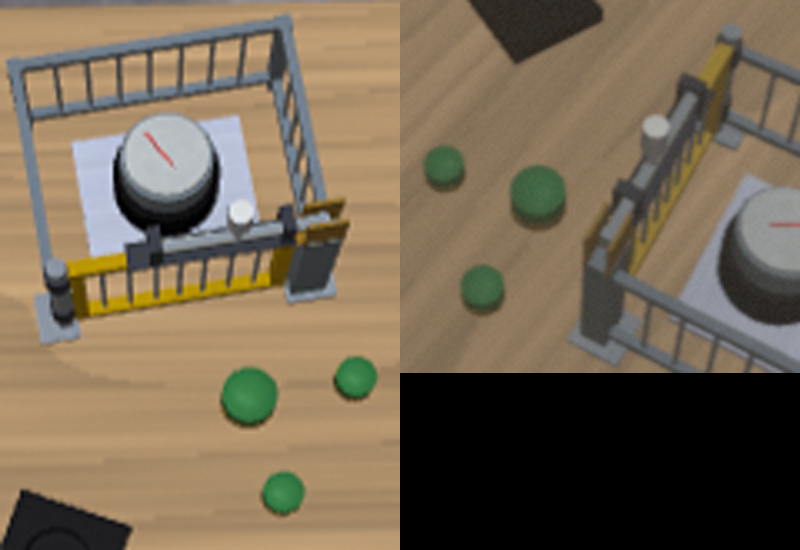

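The crop confirms the choice: the largest cover is at top pixel (355,229) and scene pixel (311,313). The knob's chrome top is at (352,174) in the top view and (356,287) in the scene view.

Run:
```python
from h import *
import pickle
t,s=[pickle.load(open(n+".pkl","rb")) for n in("top","scene")]
print("knob",ray(t,352,173.6,.230),ray(s,356,287,.230))
print("cover",ray(t,355,228.8,.037),ray(s,311.7,313.1,.037))
a,b=ray(t,297.1,205.4,0),ray(t,373.6,194,0); print("feet",a,b,np.linalg.norm(a-b)); d=a-b; print("yaw of +y dir",np.degrees(np.arctan2(d[1],d[0])))
# yellow gate top line & sag: yellow pixels depth pts
W=world(t);h=cv2.cvtColor(t["img"],cv2.COLOR_RGB2HSV);m=cv2.inRange(h,(18,120,60),(32,255,255));m[:, :285]=0;m[:,390:]=0;m[:160]=0;m[215:]=0
p=W[m>0]; p=p[(p[:,2]>.0)&(p[:,2]<.18)]; print(len(p),p.min(0),p.max(0))
vx,vy,x,y=cv2.fitLine(p[:,:2].astype(np.float32),cv2.DIST_HUBER,0,.01,.01).ravel(); print("gate line yaw",np.degrees(np.arctan2(vy,vx)),x,y)
```

```text
knob [ 0.63577021 -0.04059479  0.23      ] [ 0.63984358 -0.04302871  0.23      ]
cover [ 0.52368985 -0.05757504  0.037     ] [ 0.53655762 -0.06613548  0.037     ]
feet [0.61470397 0.12626513 0.        ] [ 0.6487547  -0.12497961  0.        ] 0.25354165263646505
yaw of +y dir 97.7181648295552
535 [ 6.06151445e-01 -1.62011095e-01  2.85511398e-05] [0.73492257 0.11292642 0.17993642]
gate line yaw -81.805305 0.6233535 0.024515564
```

```bash
python3 -m handwheel '[[0.0285,-0.0171,0,0,0,0],[0.0285,-0.0171,0,0,0,0],[0.0285,-0.0171,0,0,0,0],[0.0285,-0.0171,0,0,0,0],[0.0285,-0.0171,0,0,0,0],[0.0285,-0.0171,0,0,0,0],[0.0285,-0.0171,0,0,0,0],[0.0285,-0.0171,0,0,0,0]]' 1 40
python3 -m handwheel '[[0.0285,-0.0171,0,0,0,0],[0.0285,-0.0171,0,0,0,0],[0.0285,-0.0171,0,0,0,0],[0.0285,-0.0171,0,0,0,0],[0.0285,-0.0171,0,0,0,0],[0.0285,-0.0171,0,0,0,0],[0.0285,-0.0171,0,0,0,0],[0,0,0,0,0,0]]'
cat >> h.py <<'E'
from scipy.spatial.transform import Rotation as Ro
def wrist(name=None):
    o=monitor.get_obs(); c=cams.camera("wrist"); c["o"]=o
    if name: cv2.imwrite(f"pics/{name}.png",c["img"][...,::-1])
    return c
def wr(c,u,v,z):
    """wrist fisheye pixel -> world point on plane z"""
    x,y=(u-c["cx"])/c["fx"],(v-c["cy"])/c["fy"]; r=np.hypot(x,y); k=np.sin(r)/r if r>1e-9 else 1
    T=np.array(c["tool_from_camera"]); R=Ro.from_euler("xyz",c["o"]["tcp_rot"],degrees=True).as_matrix()
    d=R@T[:3,:3]@np.array([x*k,y*k,np.cos(r)]); p=R@T[:3,3]+c["o"]["ee_pos"]
    return p+d*(z-p[2])/d[2]
E
python3 - <<'E'
from h import *
c=wrist("w1"); print(c["o"]["ee_pos"],c["o"]["tcp_rot"],c["fx"],c["cx"],c["cy"]); print(np.array(c["tool_from_camera"]).round(3))
E
```

```text
time: 0.77
ee_pos: [0.3796, -0.2795, 0.2481]
tcp_rot: [-180.0, 0.0, 24.6]
wrist_force: [-0.4, -0.5, -0.2]
opening: 0.0856
time: 1.43
ee_pos: [0.5129, -0.0853, 0.2473]
tcp_rot: [-179.9, -0.0, 24.8]
wrist_force: [0.4, 0.0, -0.4]
opening: 0.0857
[ 0.51290979 -0.08526671  0.24725416] [-1.79917059e+02 -3.26518228e-03  2.47859336e+01] 371.64829954431775 321.8001000030586 241.52458846934925
[[ 0.    -0.965 -0.261  0.064]
 [ 1.     0.    -0.001  0.   ]
 [ 0.001 -0.261  0.965 -0.125]
 [ 0.     0.     0.     1.   ]]
```

View pics/w1.png

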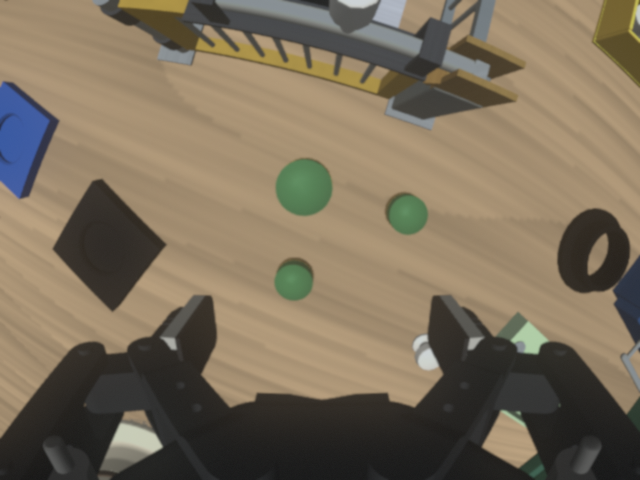

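Wrist view: the large cover is at (304,187) and the small ones are at (408,214) and (293,281). The black nest is at (108,245), the blue nest at the left edge (15,140), and the knob at (354,12).

```bash
cat >> h.py <<'E'
def cover(c,z=0.03):
    h=cv2.cvtColor(c["img"],cv2.COLOR_RGB2HSV); m=cv2.inRange(h,(50,80,30),(85,255,255)); out=[]
    for cc in cv2.findContours(m,cv2.RETR_EXTERNAL,2)[0]:
        if cv2.contourArea(cc)>600:
            (u,v),r=cv2.minEnclosingCircle(cc); P=np.array([wr(c,*q,z) for q in cc[:,0].astype(float)])
            x,y,w,hh=cv2.boundingRect(cc)
            (ex,ey),er=cv2.minEnclosingCircle((P[:,:2]*1000).astype(np.float32)); out.append((round(u),round(v),round(r,1),round(ex,1),round(ey,1),round(er,1)))
    return out
E
python3 - <<'E'
from h import *
c=wrist()
for z in (.0,.03): print(z,cover(c,z))
print("knob approx",wr(c,354,12,.23),"blue",wr(c,12,138,.02))
E
```

```text
0.0 [(292, 279, 18.2, 426.1, -90.7, 20.1), (406, 212, 18.8, 543.4, -168.7, 20.0), (302, 184, 27.4, 523.5, -59.5, 27.7)]
0.03 [(292, 279, 18.2, 437.7, -88.3, 18.5), (406, 212, 18.8, 545.5, -160.0, 18.4), (302, 184, 27.4, 527.2, -59.6, 25.5)]
knob approx [ 0.62269922 -0.04958921  0.23      ] blue [0.44279856 0.29933593 0.02      ]
```

```bash
python3 -m handwheel '[[0.006,-0.0043,0.015,0,0,0],[0.006,-0.0043,0.02,0,0,0],[0.006,-0.0043,0.02,0,0,0],[0.0053,-0.0042,0.02,0,0,0],[0,0,0.015,0,0,0],[0,0,0.01,0,0,0],[0,0,0,0,0,0],[0,0,0,0,0,0]]'
python3 - <<'E'
from h import *
c=wrist("w2"); print(c["o"]["ee_pos"],c["o"]["tcp_rot"])
for z in (0.,.03): print(z,cover(c,z))
E
```

```text
time: 2.2
ee_pos: [0.5245, -0.0647, 0.1485]
tcp_rot: [-180.0, 0.0, 24.5]
wrist_force: [0.0, 0.5, 0.8]
opening: 0.0855
[ 0.5245212  -0.06465149  0.14852017] [-1.79995798e+02  1.91389283e-02  2.45083049e+01]
0.0 [(303, 348, 23.3, 421.1, -93.6, 21.0), (451, 264, 24.8, 541.5, -173.4, 20.9), (317, 231, 38.1, 520.3, -62.3, 29.5)]
0.03 [(303, 348, 23.3, 438.8, -87.6, 18.7), (451, 264, 24.8, 546.0, -158.7, 18.6), (317, 231, 38.1, 527.1, -59.7, 26.3)]
```

View pics/w2.png

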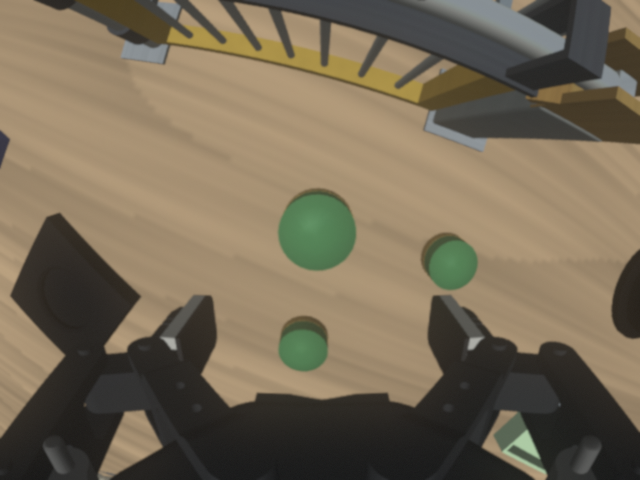

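Same cover, now at (317,231). Two heights agree on (0.527,-0.060), and both jaws have free space.

```bash
python3 -m handwheel '[[0.0042,-0.0033,0.01,0,0,0],[0,0,0.015,0,0,0],[0,0,0.015,0,0,0],[0,0,0.015,0,0,0],[0,0,0.01,0,0,0],[0,0,0.005,0,0,0],[0,0,0,0,0,0],[0,0,0,0,0,0]]'
python3 - <<'E'
from h import *
c=wrist(); print(c["o"]["ee_pos"],c["o"]["tcp_rot"],cover(c,.03))
E
```

```text
time: 2.92
ee_pos: [0.5276, -0.0592, 0.0788]
tcp_rot: [180.0, -0.0, 24.6]
wrist_force: [-1.1, -0.6, -0.2]
opening: 0.0857
[ 0.52761291 -0.05919243  0.07878712] [ 1.79983130e+02 -2.51345680e-02  2.45703012e+01] [(496, 308, 28.9, 547.0, -157.4, 18.6), (322, 274, 51.8, 527.0, -59.9, 26.5)]
```

```bash
python3 -m handwheel '[[0,0,0.012,0,0,0],[0,0,0.012,0,0,0],[0,0,0.012,0,0,0],[0,0,0.009,0,0,0],[0,0,0.005,0,0,0],[0,0,0,0,0,0],[0,0,0,0,0,0],[0,0,0,0,0,0]]'
python3 -m handwheel '[[0,0,0,0,0,0],[0,0,0,0,0,0],[0,0,0,0,0,0],[0,0,0,0,0,0],[0,0,0,0,0,0],[0,0,0,0,0,0],[0,0,0,0,0,0],[0,0,0,0,0,0]]' -1 40
```

```text
time: 3.63
ee_pos: [0.5276, -0.0592, 0.0287]
tcp_rot: [180.0, -0.0, 24.6]
wrist_force: [0.2, 0.0, 0.2]
opening: 0.0857
time: 4.3
ee_pos: [0.5278, -0.0593, 0.0291]
tcp_rot: [180.0, -0.1, 24.6]
wrist_force: [-0.9, -0.1, 6.2]
opening: 0.0515
```

```bash
python3 -m handwheel '[[0,0,0,0,0,0],[0,0,-0.002,0,0,0],[0,0,-0.003,0,0,0],[0,0,-0.005,0,0,0],[0,0,-0.01,0,0,0],[0,0,-0.01,0,0,0],[0,0,0,0,0,0],[0,0,0,0,0,0]]'
python3 - <<'E'
from h import *
c=wrist("w3"); print(c["o"]["ee_pos"],c["o"]["tcp_rot"],c["o"]["opening"],cover(c,.062))
E
```

```text
time: 4.97
ee_pos: [0.5281, -0.0593, 0.0594]
tcp_rot: [179.9, -0.1, 24.6]
wrist_force: [0.0, 0.1, -2.3]
opening: 0.0512
[ 0.52805721 -0.05928962  0.05942977] [ 1.79939597e+02 -9.91888289e-02  2.45661026e+01] 0.051194095247427025 [(506, 320, 32.2, 554.8, -131.0, 14.9), (322, 318, 70.3, 527.8, -59.7, 26.6)]
```

View pics/w3.png

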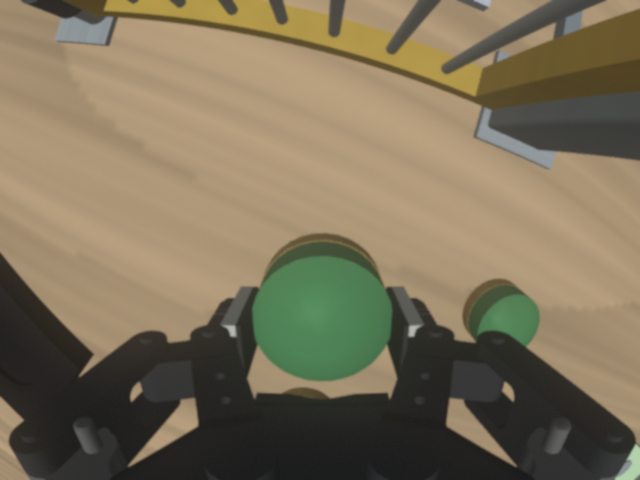

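The cover is lifted level and centred between the pads. I'll carry it to just short of the nest.

```bash
python3 -m handwheel '[[0,-0.008,-0.016,0,0,0],[0,-0.017,-0.02,0,0,0],[0,-0.025,-0.02,0,0,0],[0.002,-0.03,-0.02,0,0,0],[0.002,-0.03,-0.015,0,0,0],[0.002,-0.03,0,0,0,0],[0.002,-0.03,0,0,0,0],[0.002,-0.03,0,0,0,0]]' - 40
python3 -m handwheel '[[0.002,-0.03,0,0,0,0],[0.002,-0.03,0,0,0,0],[0.002,-0.03,0,0,0,0],[0.002,-0.03,0,0,0,0],[0,-0.025,0,0,0,0],[0,-0.017,0,0,0,0],[0,-0.008,0,0,0,0],[0,0,0,0,0,0]]'
python3 - <<'E'
from h import *
c=wrist("w4"); print(c["o"]["ee_pos"],c["o"]["tcp_rot"],c["o"]["opening"],cover(c,c["o"]["ee_pos"][2]+.003))
h=cv2.cvtColor(c["img"],cv2.COLOR_RGB2HSV); m=cv2.inRange(h,(105,150,50),(125,255,255))
for cc in cv2.findContours(m,cv2.RETR_EXTERNAL,2)[0]:
    if cv2.contourArea(cc)>1500: print(cv2.contourArea(cc),cv2.boundingRect(cc),cv2.approxPolyDP(cc,8,True)[:,0].tolist())
E
```

```text
time: 5.68
ee_pos: [0.4526, 0.128, 0.1493]
tcp_rot: [180.0, -0.0, 24.6]
wrist_force: [1.2, 0.4, -1.5]
opening: 0.0519
time: 6.35
ee_pos: [0.4118, 0.2359, 0.1507]
tcp_rot: [-177.7, 0.0, 28.6]
wrist_force: [0.2, -0.7, -1.0]
opening: 0.0519
[0.41180007 0.23591296 0.15073116] [-1.77724401e+02  2.60524826e-02  2.85752394e+01] 0.051887662365519116 [(322, 317, 70.5, 411.8, 235.9, 26.6)]
20479.0 (176, 59, 177, 194) [[259, 59], [222, 77], [176, 155], [193, 189], [270, 252], [352, 147], [338, 116]]
```

View pics/w4.png

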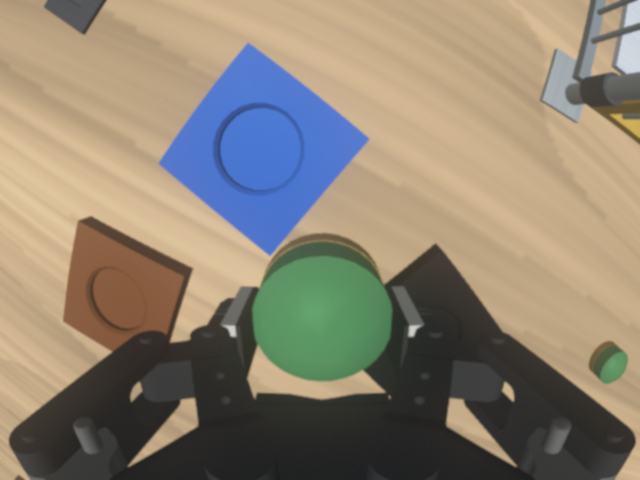

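The pocket mouth is at about (260,149) and the plate corners are at (248,43), (368,138), (272,254) and (160,163). The arm stopped tilted, so I'll check the joints.

Run:
```python
from h import *
c=wrist(); o=c["o"]; print(o["q"].round(1),o["qd"].round(1),o["ee_pos"].round(4),o["tcp_rot"].round(1),o["time"])
z=.02
C=np.array([wr(c,*p,z)[:2] for p in ((248,43),(368,138),(272,254),(160,163))]); print(C.round(4),C.mean(0), [np.linalg.norm(C[i]-C[i-1]).round(4) for i in range(4)])
# pocket: darker ring -> ellipse fit within blue
g=cv2.cvtColor(c["img"],cv2.COLOR_RGB2GRAY); e=cv2.Canny(g,20,50); m=np.zeros_like(e); cv2.circle(m,(260,149),56,255,-1); e&=m
for zz,lo,hi in((.02,.026,.036),(.012,.026,.033)):
    P=np.array([wr(c,u,v,zz)[:2] for v,u in np.argwhere(e>0)]); ctr=C.mean(0)
    for _ in range(10):
        r=np.linalg.norm(P-ctr,axis=1); k=(r>lo)&(r<hi); (cx,cy),R=P[k].mean(0),0
        A=np.c_[2*P[k],np.ones(k.sum())]; s=np.linalg.lstsq(A,(P[k]**2).sum(1),rcond=None)[0]; ctr=s[:2]; R=np.sqrt(s[2]+ctr@ctr)
    print(zz,ctr,R,k.sum(),np.histogram(r,np.arange(.02,.042,.002)))
```

```text
[ 28.5  -6.2 -11.8  84.4   2.3 179.9] [-0.5  0.  -0.   0.1 -0.3 -0. ] [0.4119 0.2356 0.1507] [-177.7    0.    28.5] 6.4
[[0.5052 0.3506]
 [0.484  0.2449]
 [0.3787 0.2647]
 [0.3991 0.3714]] [0.44175702 0.30790453] [np.float64(0.1081), np.float64(0.1079), np.float64(0.1071), np.float64(0.1087)]
0.02 [0.44139454 0.30832265] 0.03078080837166478 714 (array([  0,   0,   0,  56, 272,  95, 291,   0,   0,   0]), array([0.02 , 0.022, 0.024, 0.026, 0.028, 0.03 , 0.032, 0.034, 0.036,
       0.038, 0.04 ]))
0.012 [0.44098909 0.30857004] 0.0306597090124813 511 (array([  0,   0,   0,   0, 243, 147, 173, 148,   3,   0]), array([0.02 , 0.022, 0.024, 0.026, 0.028, 0.03 , 0.032, 0.034, 0.036,
       0.038, 0.04 ]))
```

Joint 6 is at its limit (q6 = q1+180−yaw), so I need a larger yaw. I'll turn the tool by −36° about its z axis.

```bash
python3 -m handwheel '[[0,0,0,0,0,-4],[0,0,0,0,0,-6],[0,0,0,0,0,-6],[0,0,0,0,0,-6],[0,0,0,0,0,-6],[0,0,0,0,0,-4],[0,0,0,0,0,0],[0,0,0,0,0,0]]'
python3 - <<'E'
from h import *
c=wrist(); o=c["o"]; print(o["q"].round(1),o["ee_pos"].round(4),o["tcp_rot"].round(2),o["time"],cover(c,o["ee_pos"][2]+.003))
E
```

```text
time: 7.12
ee_pos: [0.412, 0.2355, 0.1508]
tcp_rot: [-178.1, -1.2, 60.4]
wrist_force: [-0.5, 0.1, -1.2]
opening: 0.0516
[ 28.5  -6.2 -11.8  84.4   2.3 148.1] [0.412  0.2355 0.1508] [-178.07   -1.18   60.37] 7.1167 [(322, 318, 70.4, 411.1, 235.7, 26.6)]
```

```bash
cat >> h.py <<'E'
def delta(p,yaw):
    o=monitor.get_obs(); R=Ro.from_euler("xyz",o["tcp_rot"],degrees=True); T=Ro.from_euler("xyz",[180,0,yaw],degrees=True)
    return "shift(level tool)",(T.inv().apply(np.array(p)-o["ee_pos"])).round(4),"turn",(R.inv()*T).as_rotvec(degrees=True).round(2)
E
python3 -c "
from h import *
print(delta([.4413,.3083,.15],60.4))"
```

```text
('shift(level tool)', array([ 0.0777, -0.0104,  0.0008]), 'turn', array([-1.93, -1.18, -0.01]))
```

```bash
python3 -m handwheel '[[0,0,0,-1.93,-1.18,0],[0.01,-0.001,0,0,0,0],[0.015,-0.002,0,0,0,0],[0.02,-0.003,0,0,0,0],[0.02,-0.003,0,0,0,0],[0.0127,-0.0014,0,0,0,0],[0,0,0,0,0,0],[0,0,0,0,0,0]]'
python3 -m handwheel '[[0,0,0.01,0,0,0],[0,0,0.015,0,0,0],[0,0,0.015,0,0,0],[0,0,0.015,0,0,0],[0,0,0.01,0,0,0],[0,0,0.005,0,0,0],[0,0,0,0,0,0],[0,0,0,0,0,0]]'
python3 - <<'E'
from h import *
print(delta([.4413,.3083,.0405],60.4))
c=wrist("w5"); o=c["o"]; print(o["q"].round(1),o["ee_pos"].round(4),o["tcp_rot"].round(2),o["time"],cover(c,o["ee_pos"][2]+.003))
E
```

```text
time: 7.83
ee_pos: [0.4409, 0.3094, 0.1503]
tcp_rot: [-179.9, 0.0, 60.6]
wrist_force: [-0.8, 0.5, -1.3]
opening: 0.0516
time: 8.5
ee_pos: [0.4409, 0.3087, 0.0811]
tcp_rot: [-180.0, -0.0, 60.6]
wrist_force: [-0.4, 0.5, -1.4]
opening: 0.0518
('shift(level tool)', array([-0.0001,  0.0006,  0.0406]), 'turn', array([-0.  , -0.02,  0.18]))
[ 35.    3.4 -10.1  76.5   0.  154.4] [0.4409 0.3087 0.0811] [-1.800e+02 -2.000e-02  6.058e+01] 8.5 [(322, 317, 70.7, 440.3, 309.6, 26.7)]
```

View pics/w5.png

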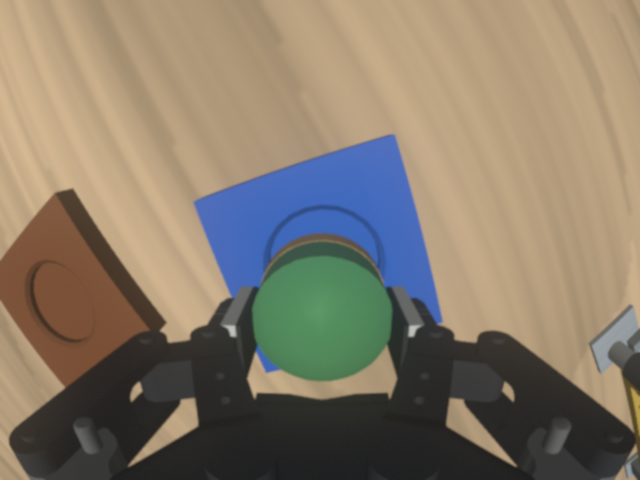

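The cover is over the blue pocket, whose mouth ring appears round (323,250). A quick pocket re-check from this nearer view comes before lowering.

Run:
```python
from h import *
c=wrist()
a,b,d=[wr(c,*p,.02)[:2] for p in ((196,201),(394,135),(441,320))]
print(a,b,d,"centre",(a+d)/2,np.linalg.norm(a-b),np.linalg.norm(b-d))
g=cv2.cvtColor(c["img"],cv2.COLOR_RGB2GRAY); e=cv2.Canny(g,20,50)
P=np.array([wr(c,u,v,.02)[:2] for v,u in np.argwhere(e>0) if v<245 and 225<u<420])
ctr=np.array([.4413,.3083])
for _ in range(15):
    r=np.linalg.norm(P-ctr,axis=1); k=(r>.030)&(r<.036); A=np.c_[2*P[k],np.ones(k.sum())]; s=np.linalg.lstsq(A,(P[k]**2).sum(1),rcond=None)[0]; ctr=s[:2]; R=np.sqrt(s[2]+ctr@ctr)
print(ctr,R,k.sum())
```

```text
[0.40005682 0.37313098] [0.50561249 0.3517549 ] [0.4841277  0.24624743] centre [0.44209226 0.30968921] 0.10769835880292068 0.10767275395584318
[0.44129415 0.3086197 ] 0.03236664931228226 244
```

```bash
python3 -m handwheel '[[0.0003,0.0005,0.008,0,0,0],[0,0,0.008,0,0,0],[0,0,0.006,0,0,0],[0,0,0.004,0,0,0],[0,0,0.003,0,0,0],[0,0,0.002,0,0,0],[0,0,0.002,0,0,0],[0,0,0,0,0,0]]'
python3 -m handwheel '[[0,0,0.002,0,0,0],[0,0,0.002,0,0,0],[0,0,0.0015,0,0,0],[0,0,0.001,0,0,0],[0,0,0.001,0,0,0],[0,0,0,0,0,0],[0,0,0,0,0,0],[0,0,0,0,0,0]]'
```

```text
time: 9.27
ee_pos: [0.4413, 0.3088, 0.0475]
tcp_rot: [-180.0, 0.0, 60.6]
wrist_force: [-0.6, 0.3, -1.4]
opening: 0.0513
time: 9.93
ee_pos: [0.4414, 0.3089, 0.0411]
tcp_rot: [180.0, -0.0, 60.6]
wrist_force: [-2.2, -2.0, 5.9]
opening: 0.0512
```

```bash
python3 -m handwheel '[[0,0,0,0,0,0],[0,0,0,0,0,0],[0,0,0,0,0,0],[0,0,0,0,0,0],[0,0,0,0,0,0],[0,0,0,0,0,0],[0,0,0,0,0,0],[0,0,0,0,0,0]]' 0.8
python3 -m handwheel '[[0,0,-0.005,0,0,0],[0,0,-0.01,0,0,0],[0,0,-0.02,0,0,0],[0,0,-0.025,0,0,0],[0,0,-0.025,0,0,0],[0,0,-0.02,0,0,0],[0,0,-0.01,0,0,0],[0,0,0,0,0,0]]'
python3 - <<'E'
from h import *
c=wrist("w6"); o=c["o"]; print(o["ee_pos"].round(4),[cover(c,z) for z in(.044,)])
a=wr(c,320,240,.02)
g=cv2.cvtColor(c["img"],cv2.COLOR_RGB2GRAY); e=cv2.Canny(g,20,50)
E
```

```text
time: 10.6
ee_pos: [0.4414, 0.3089, 0.0403]
tcp_rot: [-180.0, -0.0, 60.6]
wrist_force: [-0.5, 0.2, 0.2]
opening: 0.0766
time: 11.27
ee_pos: [0.4424, 0.3095, 0.1584]
tcp_rot: [179.9, -0.2, 60.6]
wrist_force: [-0.4, 0.0, -0.9]
opening: 0.0767
[0.4424 0.3095 0.1584] [[(321, 242, 38.5, 440.5, 309.5, 26.3)]]
```

View pics/w6.png

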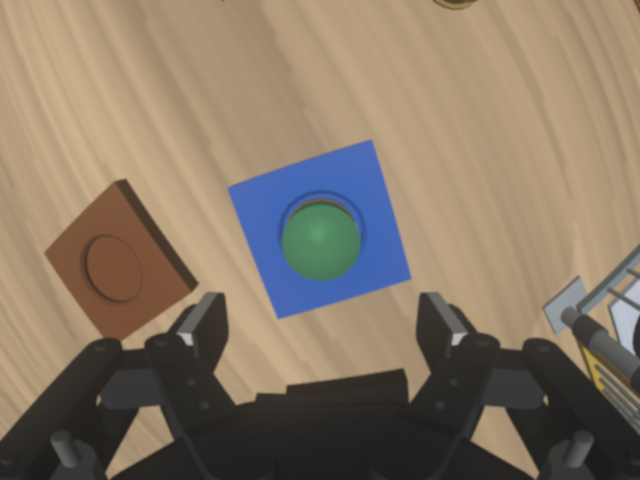

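Run:
```python
from h import *
c=wrist(); o=c["o"]; R=Ro.from_euler("xyz",o["tcp_rot"],degrees=True).as_matrix(); T=np.array(c["tool_from_camera"])
def pt(u,v):
    x,y=(u-c["cx"])/c["fx"],(v-c["cy"])/c["fy"]; r=np.hypot(x,y); d=np.median(c["depth"][v-1:v+2,u-1:u+2]); s=np.tan(r)/r
    return (R@(T[:3,:3]@(np.array([x*s,y*s,1])*d)+T[:3,3])+o["ee_pos"]).round(4)
for p in ((321,240),(300,240),(342,240),(321,222),(321,258),(250,200),(380,270),(290,300),(365,165)): print(p,pt(*p))
print(delta([.638,-.042,.30],60.6))
```

```text
(321, 240) [0.4423 0.3132 0.0535]
(300, 240) [0.4303 0.3193 0.0511]
(342, 240) [0.4538 0.3062 0.0517]
(321, 222) [0.4477 0.3228 0.0503]
(321, 258) [0.4363 0.3025 0.0527]
(250, 200) [0.408  0.3565 0.0198]
(380, 270) [0.4651 0.2633 0.0193]
(290, 300) [0.3936 0.2756 0.0195]
(365, 165) [0.4917 0.3378 0.0191]
('shift(level tool)', array([-0.2092,  0.3435, -0.1451]), 'turn', array([-0.  , -0.01, -0.  ]))
```

Dome top reads 53.5 mm (expected 54) and the plate reads 19.5 mm, so the cover is home, level and released. Next the knob.

```bash
python3 -m handwheel '[[-0.005,0.01,-0.02,0,0,0],[-0.01,0.018,-0.03,0,0,0],[-0.018,0.029,-0.03,0,0,0],[-0.018,0.029,-0.03,0,0,0],[-0.018,0.029,-0.022,0,0,0],[-0.018,0.029,-0.01,0,0,0],[-0.018,0.029,0,0,0,0],[-0.018,0.029,0,0,0,0]]' 0.2
python3 -m handwheel '[[-0.018,0.029,0,0,0,0],[-0.018,0.029,0,0,0,0],[-0.018,0.029,0,0,0,0],[-0.017,0.028,0,0,0,0],[-0.015,0.026,0,0,0,0],[-0.01,0.018,0,0,0,0],[-0.006,0.01,0,0,0,0],[0,0,0,0,0,0]]'
python3 -m handwheel '[[0,0,0,0,0,-4],[0,0,0,0,0,-7],[0,0,0,0,0,-7],[0,0,0,0,0,-7],[0,0,0,0,0,-7],[0,0,0,0,0,-5.4],[0,0,0,0,0,0],[0,0,0,0,0,0]]'
python3 - <<'E'
from h import *
c=wrist("w7"); o=c["o"]; print(o["q"].round(1),o["ee_pos"].round(4),o["tcp_rot"].round(2),o["time"])
E
```

```text
time: 12.03
ee_pos: [0.555, 0.1059, 0.2915]
tcp_rot: [-180.0, 0.0, 60.6]
wrist_force: [1.1, 1.0, 0.1]
opening: 0.0515
time: 12.7
ee_pos: [0.6521, -0.0666, 0.2891]
tcp_rot: [-179.8, 0.1, 60.5]
wrist_force: [0.3, -0.9, -0.2]
opening: 0.0513
time: 13.37
ee_pos: [0.6511, -0.0636, 0.2915]
tcp_rot: [-179.9, -0.0, 97.9]
wrist_force: [-0.4, -1.0, -0.0]
opening: 0.0513
[ -5.6  22.1  35.4 103.4   0.   76.6] [ 0.6511 -0.0636  0.2915] [-1.7993e+02 -3.0000e-02  9.7860e+01] 13.3667
```

View pics/w7.png

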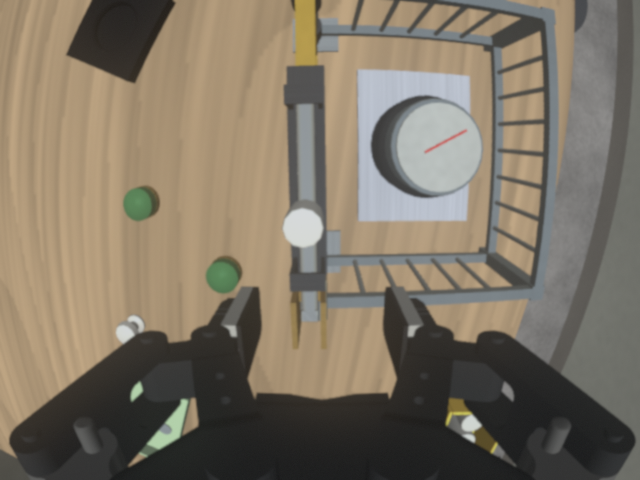

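The knob is at (303,228). The bolt lies upright in the image at about columns 305–310, so the yaw matches the gate. The keeper cheeks are near (310,320).

Run:
```python
from h import *
c=wrist(); K=wr(c,303,228,.23)
h=cv2.cvtColor(c["img"],cv2.COLOR_RGB2HSV); m=cv2.inRange(h,(0,0,185),(180,50,255)); m[:195]=0;m[262:]=0;m[:,:275]=0;m[:,335:]=0
cc=max(cv2.findContours(m,0,2)[0],key=cv2.contourArea); P=np.array([wr(c,*q,.23)[:2]*1000 for q in cc[:,0].astype(float)],np.float32); print(cv2.boundingRect(cc),cv2.minEnclosingCircle(P),K)
a,b=wr(c,305.5,110,.177),wr(c,309.5,305,.177); d=a-b; print("gate dir",np.degrees(np.arctan2(d[1],d[0])),a,b)
k=np.array(cv2.minEnclosingCircle(P)[0])/1000; print(delta([*k,.30],97.9))
```

```text
(283, 208, 39, 39) ((635.7736206054688, -43.453857421875), 10.358636856079102) [ 0.63657835 -0.04366497  0.23      ]
gate dir 98.55205046474397 [0.62694566 0.02059718 0.177     ] [ 0.6467002  -0.11076708  0.177     ]
('shift(level tool)', array([ 0.0223, -0.0125, -0.0082]), 'turn', array([-0.04, -0.02, -0.05]))
```

```bash
python3 -m handwheel '[[0.005,-0.0025,0,0,0,0],[0.006,-0.0035,0.005,0,0,0],[0.006,-0.0035,0.005,0,0,0],[0.0053,-0.003,0.005,0,0,0],[0,0,0.005,0,0,0],[0,0,0,0,0,0],[0,0,0,0,0,0],[0,0,0,0,0,0]]' 0.2 60
python3 - <<'E'
from h import *
c=wrist(); o=c["o"]
h=cv2.cvtColor(c["img"],cv2.COLOR_RGB2HSV); m=cv2.inRange(h,(0,0,185),(180,50,255)); m[:210]=0;m[360:]=0;m[:,:262]=0;m[:,382:]=0
for cc in cv2.findContours(m,0,2)[0]:
    if cv2.contourArea(cc)>500:
        P=np.array([wr(c,*q,.23)[:2]*1000 for q in cc[:,0].astype(float)],np.float32); print(cv2.boundingRect(cc),cv2.minEnclosingCircle(P)); k=np.array(cv2.minEnclosingCircle(P)[0])/1000; print(delta([*k,.219],98.5))
print(o["ee_pos"],o["tcp_rot"])
E
```

```text
time: 14.13
ee_pos: [0.6361, -0.0441, 0.2724]
tcp_rot: [180.0, -0.0, 98.0]
wrist_force: [0.5, -0.3, -0.2]
opening: 0.0516
(305, 259, 42, 41) ((636.0603637695312, -43.216182708740234), 10.315982818603516)
('shift(level tool)', array([0.001 , 0.0001, 0.0535]), 'turn', array([ 0.02, -0.  , -0.53]))
[ 0.63609715 -0.04413837  0.27243103] [ 1.79986029e+02 -4.52059336e-03  9.79711986e+01]
```

```bash
python3 -m handwheel '[[0.001,0,0.008,0,0,-0.5],[0,0,0.01,0,0,0],[0,0,0.01,0,0,0],[0,0,0.01,0,0,0],[0,0,0.008,0,0,0],[0,0,0.005,0,0,0],[0,0,0.0025,0,0,0],[0,0,0,0,0,0]]'
python3 -m handwheel '[[0,0,0,0,0,0],[0,0,0,0,0,0],[0,0,0,0,0,0],[0,0,0,0,0,0],[0,0,0,0,0,0],[0,0,0,0,0,0],[0,0,0,0,0,0],[0,0,0,0,0,0]]' -1 60
```

```text
time: 14.85
ee_pos: [0.6357, -0.043, 0.2182]
tcp_rot: [-180.0, -0.0, 98.5]
wrist_force: [-0.0, -0.6, -0.6]
opening: 0.0512
time: 15.52
ee_pos: [0.6363, -0.043, 0.2197]
tcp_rot: [179.9, 0.0, 98.5]
wrist_force: [1.9, -0.3, 5.4]
opening: 0.0204
```

Gripped (20.4 mm reading, with the same −1.6 mm offset as on the cover). Lift 10 mm.

```bash
python3 -m handwheel '[[0,0,-0.001,0,0,0],[0,0,-0.002,0,0,0],[0,0,-0.002,0,0,0],[0,0,-0.002,0,0,0],[0,0,-0.002,0,0,0],[0,0,-0.001,0,0,0],[0,0,0,0,0,0],[0,0,0,0,0,0]]'
python3 - <<'E'
from h import *
o=monitor.get_obs(); c=cams.camera("scene"); x,y,w,h=300,230,110,100
cv2.imwrite("pics/s2.png",cv2.resize(c["img"][y:y+h,x:x+w,::-1],None,fx=5,fy=5,interpolation=cv2.INTER_CUBIC)); print(o["ee_pos"],o["wrist_force"])
E
```

```text
time: 16.18
ee_pos: [0.636, -0.0429, 0.2288]
tcp_rot: [180.0, -0.0, 98.5]
wrist_force: [5.2, 0.6, -3.1]
opening: 0.0202
[ 0.63597636 -0.04291768  0.22878196] [ 5.21433977  0.62108354 -3.09235417]
```

```bash
python3 -m handwheel '[[0,0,-0.001,0,0,0],[0,0,-0.0005,0,0,0],[0.002,0,0,0,0,0],[0.003,0,0,0,0,0],[0.004,0,0,0,0,0],[0.004,0,0,0,0,0],[0.002,0,0,0,0,0],[0,0,0,0,0,0]]'
```

```text
time: 16.9
ee_pos: [0.6337, -0.0279, 0.2305]
tcp_rot: [180.0, 0.0, 98.5]
wrist_force: [4.8, 0.1, -0.8]
opening: 0.02
```

```bash
python3 -m handwheel '[[0.002,0,0,0,0,0],[0.003,0,0,0,0,0],[0.004,0,0,0,0,0],[0.004,0,0,0,0,0],[0.003,0,0,0,0,0],[0.001,0,0,0,0,0],[0,0,0,0,0,0],[0,0,0,0,0,0]]'
python3 - <<'E'
from h import *
o=monitor.get_obs(); c=wrist("w8"); print(o["ee_pos"],o["wrist_force"])
E
```

```text
time: 17.57
ee_pos: [0.631, -0.0111, 0.2302]
tcp_rot: [-180.0, -0.0, 98.5]
wrist_force: [2.0, 0.5, -1.7]
opening: 0.0201
[ 0.63095813 -0.01107304  0.23021981] [ 2.03797391  0.48406011 -1.74511873]
```

View pics/w8.png

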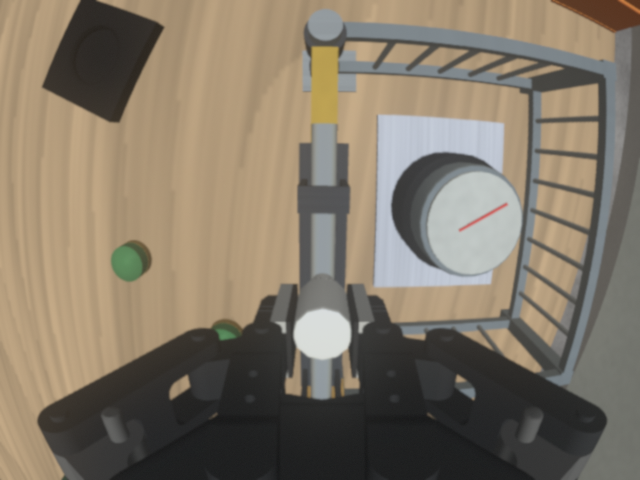

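The knob is held and the bolt is about 32 mm along; the hinge post is at (325,28). Now swing about the hinge at a radius of about 131 mm, in 2° rows.

```bash
python3 -m handwheel '[[0,-0.0023,0,0,0,1],[0.0001,-0.0046,0,0,0,2],[0.0001,-0.0046,0,0,0,2],[0.0001,-0.0046,0,0,0,2],[0.0001,-0.0046,0,0,0,2],[0.0001,-0.0046,0,0,0,2],[0.0001,-0.0046,0,0,0,2],[0,-0.0023,0,0,0,1]]'
```

```text
time: 18.28
ee_pos: [0.5986, -0.0123, 0.2305]
tcp_rot: [180.0, -0.0, 84.3]
wrist_force: [3.4, -0.2, -1.9]
opening: 0.0201
```

```bash
python3 -m handwheel '[[0,-0.0023,0,0,0,1],[0.0001,-0.0046,0,0,0,2],[0.0001,-0.0046,0,0,0,2],[0.0001,-0.0046,0,0,0,2],[0.0001,-0.0046,0,0,0,2],[0.0001,-0.0046,0,0,0,2],[0.0001,-0.0046,0,0,0,2],[0.0001,-0.0046,0,0,0,2]]'
python3 -m handwheel '[[0.0001,-0.0034,0,0,0,1.5],[0,-0.0011,0,0,0,0.5],[0,0,0,0,0,0],[0,0,0,0,0,0],[0,0,0,0,0,0],[0,0,0,0,0,0],[0,0,0,0,0,0],[0,0,0,0,0,0]]'
python3 - <<'E'
from h import *
o=monitor.get_obs(); c=cams.camera("top"); x,y,w,h=190,110,230,190
cv2.imwrite("pics/t2.png",cv2.resize(c["img"][y:y+h,x:x+w,::-1],None,fx=3.4,fy=3.1,interpolation=cv2.INTER_CUBIC)[:600,:800]); print(o["ee_pos"],o["tcp_rot"],o["wrist_force"],o["qd"].round(2))
p=o["ee_pos"][:2]-[.6116,.1202]; print("angle",np.degrees(np.arctan2(p[1],p[0])),np.hypot(*p))
E
```

```text
time: 18.95
ee_pos: [0.5655, -0.0045, 0.2303]
tcp_rot: [180.0, 0.0, 69.4]
wrist_force: [4.0, -0.9, -1.0]
opening: 0.0204
time: 19.62
ee_pos: [0.5614, -0.0027, 0.2302]
tcp_rot: [-180.0, 0.0, 67.5]
wrist_force: [3.2, -2.5, -0.5]
opening: 0.0203
[ 0.56138553 -0.00272236  0.23020749] [-1.79999440e+02  4.58661078e-03  6.75001512e+01] [ 3.15744641 -2.54663483 -0.52940499] [ 0.08 -0.11 -0.02  0.08  0.06  0.18]
angle -112.2202884434484 0.1327832778154441
```

View pics/t2.png

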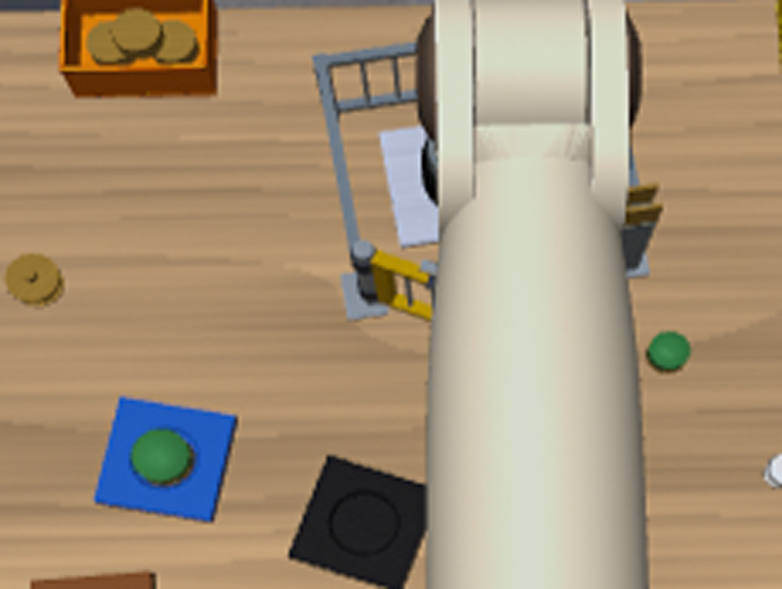

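The top view shows the gate ajar (it slants away from the hinge post at (363,255)) and the cover sitting in the blue nest at (162,457). The grip on the knob is firm and the arm is at rest, so I'm handing in.

```bash
python3 -c "
from h import *
print(order.job_done()); o=monitor.get_obs(); print(o['time'],o['ee_pos'],o['opening'],o['wrist_force'])"
```

```text
the job is handed in; nothing more can be done
None
the job is handed in; nothing more can be done
```

The cover is home in the blue nest, and I handed in at about 20 s while still holding the gate ajar by its knob. No verdict was reported.

- **Cover:** I set the largest green cover rim down in the pocket and let go. Checked right after release, the dome top read 53.5 mm above the bench (54 expected when home). Its centre was within about 1 mm of the pocket's by camera. The last top view shows it still in the nest.
- **Gate:** I gripped the knob at 60 N, lifted the bolt about 10 mm, drew it about 32 mm past the lip, and swung the gate about the hinge. At the end the angle about my estimated hinge was about 30.7° (0.53 rad). The arm was still, the wrist force showed the spring's pull of about 4 N, and the opening of 20.3 mm showed the knob still in the fingers. I worked out the angle, draw and lift from the tool's pose; the gate and bolt joints themselves were not read.
- **Mishaps, both corrected:** Joint 6 reached its limit on the way to the nest and tilted the tool about 2°, so I turned and levelled it before lowering. I also overshot the knob by about 20 mm in free air at first.
- **Last checks:** None of them failed. I did not measure the bystanders again, and the arm hid part of the last view.

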